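Load the pocket carrier and lock it with the T-bolt

ROBOT

A 6-joint arm with a two-finger parallel gripper is mounted at the origin on the work surface. World frame = base frame: x ahead of the robot, y to its left, z up, the work surface at z = 0. Lengths are in m, angles in degrees, forces in N, time in s.
With the tool pointing down it reaches from about 0.35 to 0.875 m from the base axis. Payload 4.2 kg.
Tool frame: the origin (TCP) lies at the very end of the fingers, on their centre line; the grasp point (between the pads) lies 19 mm behind it (r.grip_point_offset is the distance from the TCP to the grasp point, in m); z points along the fingers, y is the line along which they close (so a half turn about z gives the same grasp; the last joint's range is limited). The gripper opens to 87 mm and grips with 3 to 60 N. Pads are 19 mm wide; open, the fingers measure 117 mm over their backs; the gripper's body (75 mm by 190 mm) begins 51 mm behind the grasp point.
Start: joints at [80.65, 22.042, 0.453, 0, -68.411, -14.817], TCP at [0.256, 0.57, 0.223] pointing down, gripper open.
Joint ranges: [-179.83, 179.83], [-69.29, 118.12], [-61.27, 80.66], [-181.25, 117.63], [-171.15, -9.14], [-177.46, 177.46]. Speed limits (degrees/s): [159.86, 159.86, 180, 180, 180, 180].

INTERFACE

Orientations are given as a 3x3 rotation matrix whose columns are the frame's x, y, z axes.
In Python, from station import r, cams gives the robot as it stands. The module is installed in compiled form; this text tells all that it offers.
- The arm moves only by the shell command python3 -m handwheel 'ROWS'. ROWS is JSON, a list that holds one entry, the list of rows, each a list of 7 numbers: the turn, a rotation vector about the tool's x, y, z in units of 6 degrees (1.0 is 6 degrees), then the shift along the tool's x, y, z in m, then the finger opening in m, from 0 to 0.087. In form: [[[ax, ay, az, x, y, z, jaw], ...]]. A call has 1 to 12 rows; each row shifts and turns the commanded pose from where the row before left it, along the tool's axes as they then stand; what a row does not reach is not made up. A row lasts 1/10 s, in which the tool goes at most 50 mm and 8.59 degrees, less where a joint would pass 70% of its speed; a pose out of reach is approached as far as the arm can. A call with a gripper value outside its range is refused whole. The fingers move at their own pace and stop on an object; the grip force is fixed at half the most. Time passes only in rows, so rows that do not move let the fingers close. It gives the time, the measured TCP pose, the force, the opening and the grip force at its end, in the units of the state.
- r.sense(): the state, without advancing time (a new reading comes with each control period).
- cams.capture(name): name is "side" or "top"; returns the picture (400x640x3 uint8, red, green, blue); there is no depth.
- cams.get_calibration(name): a dict with "camera_matrix" (3x3 intrinsics, pixels), "rvec" (rotation vector, rad) and "tvec" (3), from world to camera coordinates, as OpenCV has them. Camera axes: x right, y down, z forward; pixel columns grow to the right and rows downward; lengths in m; the calibration is good to about 2 mm. A picture is of the moment at which its call begins. get_calibration takes no time and is no camera call.
- r.finish_job(): hands the job in; it is judged then, once.
The state is a dict: "time_s": time; "joints": joint angles; "joint_velocities": joint speeds; "effort": joint torques, N m; "tcp_pos": TCP position; "ee_rot": TCP orientation; "wrist_force": force on the tool from outside, world axes, zero at the start; "moment": the same for the moment, N m; "gripper_width": opening from 0.0 (shut) to 1.0 (fully open); "gripper_force": force on a finger pad.
Only numpy, scipy, OpenCV 4.12 (cv2) and the standard library are available. Lean on these libraries where they do the work, as an engineer would, in place of code of your own. Each camera call takes 0.05 s, during which the arm holds its last target. There are 200 camera calls.

TASK

Put the two loose black modules into the two empty pockets of the carrier, one in each, right way up and fully down, leaving the module that is already loaded in its pocket. Only then lock the carrier: lift the steel T-bolt out of its stand, pass its crossbar down through the slot in the carrier's plate until the collar rests on the plate, turn it a quarter turn so that the crossbar lies across the slot and cannot lift out, and let go. Do not push the screwdriver, tape roll and bracket about.

Things in the scene. Friction and masses are not known exactly. Their poses are not given: they have to be found in the camera images.
- carrier: Fixed fixture: a square off-white plate, 190 x 190 mm and 12 mm thick, on four blue posts over a copper-coloured base plate (210 x 210 x 8 mm). Three pockets and one narrow slot are in its four quarters; one pocket is already loaded, which one varies. Origin: centre of its underside, on the bench; z up; the plate's top is 50 mm above the origin, the pocket floors 38 mm. Pockets and slot are long along its x axis.
- pocket0 (a point): Centre of the floor of pocket 0 of the carrier, with the carrier's axes. The pocket is 75 mm (carrier x) by 45 mm (carrier y) and 12 mm deep. It lies at carrier x -47.5, y +47.5 mm.
- pocket1 (a point): Centre of the floor of pocket 1 of the carrier, with the carrier's axes. The pocket is 75 mm (carrier x) by 45 mm (carrier y) and 12 mm deep. It lies at carrier x +47.5, y +47.5 mm.
- pocket2 (a point): Centre of the floor of pocket 2 of the carrier, with the carrier's axes. The pocket is 75 mm (carrier x) by 45 mm (carrier y) and 12 mm deep. It lies at carrier x +47.5, y -47.5 mm.
- slot (a point): Centre of the slot's mouth, level with the plate's top, with the carrier's axes, at carrier x -47.5, y -47.5 mm. The slot goes right through the 12 mm plate and is 52 mm long (carrier x) and 16 mm wide (carrier y); below it is free space 30 mm high.
- module_a: Black plastic electronics module, a plain block 70 (its x) by 40 (its y) by 30 mm high with low fins and a pale connector on top (these stand under 2 mm proud); about 0.13 kg. Origin: centre of its underside; z up. Starts loose on the bench on the robot's left (+y), nearer the robot.
- module_b: Black plastic electronics module, a plain block 70 (its x) by 40 (its y) by 30 mm high with low fins and a pale connector on top (these stand under 2 mm proud); about 0.13 kg. Origin: centre of its underside; z up. Starts loose on the bench on the robot's left (+y), farther from the robot.
- module_c: Black plastic electronics module, a plain block 70 (its x) by 40 (its y) by 30 mm high with low fins and a pale connector on top (these stand under 2 mm proud); about 0.13 kg. Origin: centre of its underside; z up. Starts already seated in one of the three pockets: leave it there.
- tbolt: Steel T-bolt, 70 mm tall, 0.24 kg, upright in its stand. Origin: centre of the underside of its round collar (44 mm diameter, 6 mm thick); z up. Above the collar a 14 mm stem carries a flat dark handle bar, 64 mm long (its x) by 14 mm thick (its y), from 20 to 44 mm above the origin. Below the collar an 11 mm shank carries the crossbar, 46 mm long (its x, parallel to the handle) by 11 x 11 mm, from 15.5 to 26.5 mm below the origin. It may be turned either way.
- stand: Fixed grey block 84 x 56 x 40 mm on the robot's right (-y), with a through well 56 mm (its x) by 20 mm (its y) in which the T-bolt's crossbar hangs, the collar lying on its top. Origin: centre of its underside.
- screwdriver: Loose screwdriver, 200 mm long, lying on the bench beyond the stand; bystander. Origin near its middle.
- tape: Loose cardboard-brown tape roll, 100 mm diameter, 25 mm high; bystander beyond the loose modules. Origin: centre of its underside.
- brackets: Loose aluminium angle bracket, 90 x 60 x 44 mm; bystander on the far left. Origin: centre of its underside.
There are look-alikes about, which are no part of the job. Leave any orange or yellow look-alike of the tbolt alone. Leave any yellow look-alike of the module_b alone.

How it is judged (in metres and radians):
On the way, in this order (a step that is already met when the one before it is completed fails the run):
1. each of the three pockets holds one module, fully down (((horizontal distance between module_a and pocket0 below 0.007 m and z of module_a in the frame of pocket0 between -0.003 and 0.003 m and angle between module_a's own z axis and vertical below 0.08 rad) or (horizontal distance between module_b and pocket0 below 0.007 m and z of module_b in the frame of pocket0 between -0.003 and 0.003 m and angle between module_b's own z axis and vertical below 0.08 rad) or (horizontal distance between module_c and pocket0 below 0.007 m and z of module_c in the frame of pocket0 between -0.003 and 0.003 m and angle between module_c's own z axis and vertical below 0.08 rad)) and ((horizontal distance between module_a and pocket1 below 0.007 m and z of module_a in the frame of pocket1 between -0.003 and 0.003 m and angle between module_a's own z axis and vertical below 0.08 rad) or (horizontal distance between module_b and pocket1 below 0.007 m and z of module_b in the frame of pocket1 between -0.003 and 0.003 m and angle between module_b's own z axis and vertical below 0.08 rad) or (horizontal distance between module_c and pocket1 below 0.007 m and z of module_c in the frame of pocket1 between -0.003 and 0.003 m and angle between module_c's own z axis and vertical below 0.08 rad)) and ((horizontal distance between module_a and pocket2 below 0.007 m and z of module_a in the frame of pocket2 between -0.003 and 0.003 m and angle between module_a's own z axis and vertical below 0.08 rad) or (horizontal distance between module_b and pocket2 below 0.007 m and z of module_b in the frame of pocket2 between -0.003 and 0.003 m and angle between module_b's own z axis and vertical below 0.08 rad) or (horizontal distance between module_c and pocket2 below 0.007 m and z of module_c in the frame of pocket2 between -0.003 and 0.003 m and angle between module_c's own z axis and vertical below 0.08 rad))), for 0.2 s.
2. the T-bolt is through the carrier's slot, its collar on the plate (horizontal distance between tbolt and slot below 0.02 m and z of tbolt in the frame of slot between -0.004 and 0.004 m and angle between tbolt's own z axis and vertical below 0.1 rad), for 0.2 s.
At the end, for the whole second after the job is handed in: Each pocket holds one upright module (within 7 mm of centre, 3 mm of the floor, 0.08 rad); the T-bolt is upright in the slot (within 20 mm of its centre, 0.1 rad), collar within 4 mm of the plate, crossbar at least 1.22 rad off the slot; all at rest (all of step 1 and all of step 2 and angle between the x axis of tbolt and the x axis of carrier, either way round above 1.22 rad and linear speed of each of module_a, module_b, module_c, tbolt below 0.02 m/s); the robot touches nothing.
It fails at once if the module that was already loaded is moved more than 20 mm (distance of module_c from where it was at the start of the episode above 0.02 m).
It fails at once if the screwdriver is pushed more than 30 mm (distance of screwdriver from where it was at the start of the episode above 0.03 m).
It fails at once if the tape roll is pushed more than 30 mm (distance of tape from where it was at the start of the episode above 0.03 m).
It fails at once if the bracket is pushed more than 30 mm (distance of brackets from where it was at the start of the episode above 0.03 m).
It also fails if it takes over 64 s, if anything falls off the work surface, if the arm or the gripper's body presses on something with over 40 N, if the wrist force passes 120 N, or if a joint passes its speed limit or range.

## Working session

There is one attempt and no reset: what is moved stays moved. The work goes in short steps, Python scripts to look and compute and a shell command to move; the robot and the scene stay as the last step left them, time stands still between calls to the robot, and variables do not carry over. Pictures are saved under pics/ and viewed, at most 13 in all, crops included, and the job is handed in when it is done.

```bash
mkdir -p pics
python3 - <<'E'
from station import r,cams
import cv2,numpy as np
for n in("top","side"):
    im=cams.capture(n); cv2.imwrite(f"pics/{n}0.png",im[:,:,::-1])
    c=cams.get_calibration(n); R=cv2.Rodrigues(np.array(c["rvec"]))[0]
    print(n,np.array(c["camera_matrix"]).tolist(),(-R.T@np.array(c["tvec"]).ravel()).round(3),R.round(3).tolist())
s=r.sense();print(s["time_s"],s["ee_rot"],s["tcp_pos"])
E
```

```text
top [[477.1843607052925, 0.0, 314.428872059329], [0.0, 477.1843607052925, 202.7745439673691], [0.0, 0.0, 1.0]] [0.25  0.055 1.433] [[-0.087, -0.996, 0.002], [-0.975, 0.085, -0.203], [0.202, -0.019, -0.979]]
side [[488.7853896283797, 0.0, 319.86271707848397], [0.0, 488.7853896283797, 199.2077383827108], [0.0, 0.0, 1.0]] [ 0.302 -1.014  0.771] [[0.971, -0.24, -0.022], [-0.147, -0.515, -0.844], [0.191, 0.823, -0.535]]
0.1 [[ 9.12267474e-01 -4.09594395e-01 -6.98618414e-04]
 [-4.09594974e-01 -9.12265626e-01 -1.83959529e-03]
 [ 1.16162352e-04  1.96435353e-03 -9.99998064e-01]] [0.255658   0.56973372 0.22158106]
```

View pics/top0.png

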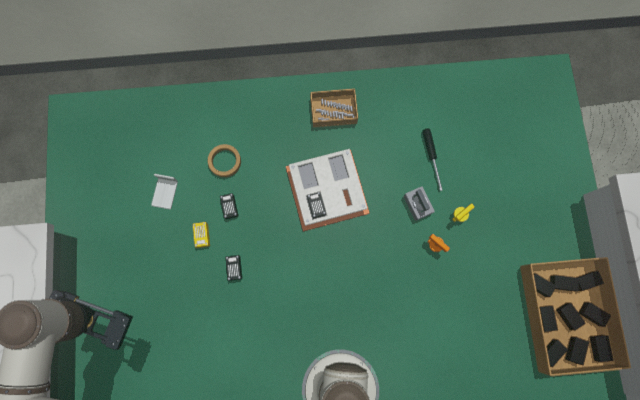

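View pics/side0.png

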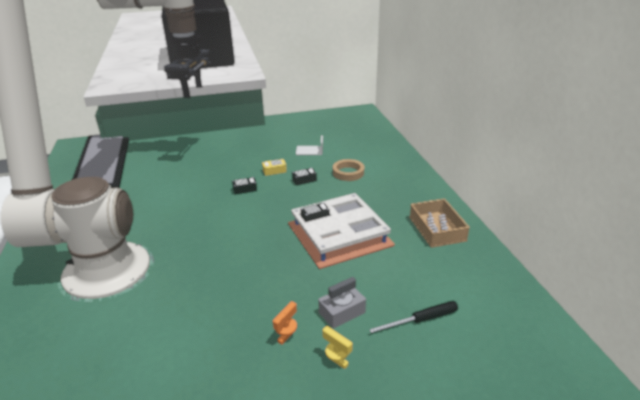

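Top view: loose modules are at (233,268) = a and (229,206) = b, with a yellow look-alike at (200,235). The dark modules in the crate at right are not part of the job. The loaded module is at (317,205), so pocket 0 is full. Empty pockets are at (307,175) and (339,167), and the slot is at (348,197). The steel T-bolt in its stand is at (420,204). Its look-alikes are orange (438,243) and yellow (462,213).

```bash
cat > h.py <<'E'
import cv2,numpy as np
from scipy.optimize import minimize
from station import r,cams
C={n:cams.get_calibration(n) for n in("top","side")}
def proj(n,P):
    c=C[n]; return cv2.projectPoints(np.float64(P).reshape(-1,3),np.array(c["rvec"]),np.array(c["tvec"]),np.array(c["camera_matrix"]),None)[0][:,0]
def back(n,uv,z):
    c=C[n];R=cv2.Rodrigues(np.array(c["rvec"]))[0];o=-R.T@np.array(c["tvec"]).ravel()
    d=R.T@np.linalg.inv(np.array(c["camera_matrix"]))@np.array([*uv,1.]);return o+d*(z-o[2])/d[2]
def box(x,y,t,L,W,z0,z1):
    c,s=np.cos(t),np.sin(t)
    return [(x+c*a-s*b,y+s*a+c*b,z) for a in(-L/2,L/2) for b in(-W/2,W/2) for z in(z0,z1)]
S=4
def fit(masks,dims,p0):
    """masks: {cam:(mask upscaled S, u0,v0)}; returns x,y,theta of the box whose outline fits best"""
    def cost(p):
        e=0
        for n,(m,u0,v0) in masks.items():
            q=cv2.convexHull(np.float32((proj(n,box(*p,*dims))+.5-[u0,v0])*S-.5))
            k=cv2.fillConvexPoly(np.zeros_like(m),np.round(q*16).astype(np.int32),255,shift=4)
            e+=np.count_nonzero(k!=m)/np.count_nonzero(m)
        return e
    best=None
    for dt in(-.15,0,.15):
        p=np.array(p0)+[0,0,dt]
        o=minimize(cost,p,method="Nelder-Mead",options=dict(initial_simplex=[p,p+[.006,0,0],p+[0,.006,0],p+[0,0,.12]],xatol=1e-5,fatol=1e-5))
        if best is None or o.fun<best.fun:best=o
    return best.x,best.fun
def crop(im,u,v,w,hh):
    u,v=int(u),int(v);return cv2.resize(im[v-hh:v+hh,u-w:u+w],None,fx=S,fy=S,interpolation=cv2.INTER_CUBIC),u-w,v-hh
def blob(m):
    cs=cv2.findContours(m,cv2.RETR_EXTERNAL,cv2.CHAIN_APPROX_NONE)[0]
    cs=[c for c in cs if cv2.contourArea(c)>150]
    # keep the largest and those near it
    h=cv2.convexHull(max(cs,key=cv2.contourArea));return cv2.fillConvexPoly(np.zeros_like(m),h,255)
E
cat > m.py <<'E'
from h import *
I={n:cams.capture(n) for n in C}
def notgreen(c): 
    c=c.astype(int); return (((c[:,:,1]-c[:,:,0])<14)*255).astype(np.uint8)
def white(c): return ((c.min(2)>130)*255).astype(np.uint8)
def dark(c): return ((c.max(2)<85)*255).astype(np.uint8)
J={"a":((233,268),(244,185),14,20,notgreen,(.07,.04,0,.03)),"b":((229,206),(304,176),14,20,notgreen,(.07,.04,0,.03)),
"carrier":((327,188),(340,222),50,50,white,(.19,.19,.038,.05)),"stand":((420,204),(342,304),24,26,notgreen,(.084,.056,0,.04))}
rows=[]
for k,(t,s,w,hh,f,d) in J.items():
    M={};vis=[]
    for n,uv in(("top",t),("side",s)):
        c,u0,v0=crop(I[n],*uv,w if n=="top" else hh,hh if n=="top" else w); m=blob(f(c));M[n]=(m,u0,v0);vis.append((n,c,u0,v0,m))
    x,y,_=back("top",t,d[3])
    use=M if k!="stand" else M
    for sel in (["top"],["side"],["top","side"]):
        p,e=fit({n:M[n] for n in sel},d,[x,y,-.1 if k!="carrier" else .17]);print(k,sel,p.round(4),round(e,3))
    for n,c,u0,v0,m in vis:
        c=c.copy();cv2.drawContours(c,cv2.findContours(m,cv2.RETR_EXTERNAL,cv2.CHAIN_APPROX_NONE)[0],-1,(255,0,0),1)
        q=cv2.convexHull(np.float32((proj(n,box(*p,*d))+.5-[u0,v0])*S-.5)).astype(np.int32);cv2.polylines(c,[q],True,(0,255,255),1)
        rows.append(c)
W=np.zeros((600,800,3),np.uint8);pos=[(0,0),(115,0),(0,165),(115,165),(290,0),(0,410),(290,410),(500,410)]
for c,(x,y) in zip(rows,pos):
    c=c[:600-y,:800-x];W[y:y+c.shape[0],x:x+c.shape[1]]=c
cv2.imwrite("pics/fit0.png",W[:,:,::-1])
E
python3 m.py
```

```text
a ['top'] [0.3682 0.2819 0.0417] 0.162
a ['side'] [ 0.3699  0.2973 -0.0361] 0.299
a ['top', 'side'] [0.3689 0.2848 0.0186] 0.506
b ['top'] [0.5574 0.2879 0.2314] 0.16
b ['side'] [ 0.5563  0.296  -0.1727] 0.21
b ['top', 'side'] [0.5567 0.2893 0.1575] 0.464
carrier ['top'] [ 0.5841 -0.0143  0.1769] 0.018
carrier ['side'] [ 0.5861 -0.0102  0.1753] 0.039
carrier ['top', 'side'] [ 0.5851 -0.0127  0.1784] 0.084
stand ['top'] [ 0.5129 -0.2858  0.3412] 0.036
stand ['side'] [ 0.5126 -0.2817  0.3369] 0.166
stand ['top', 'side'] [ 0.5124 -0.2847  0.3283] 0.245
```

View pics/fit0.png

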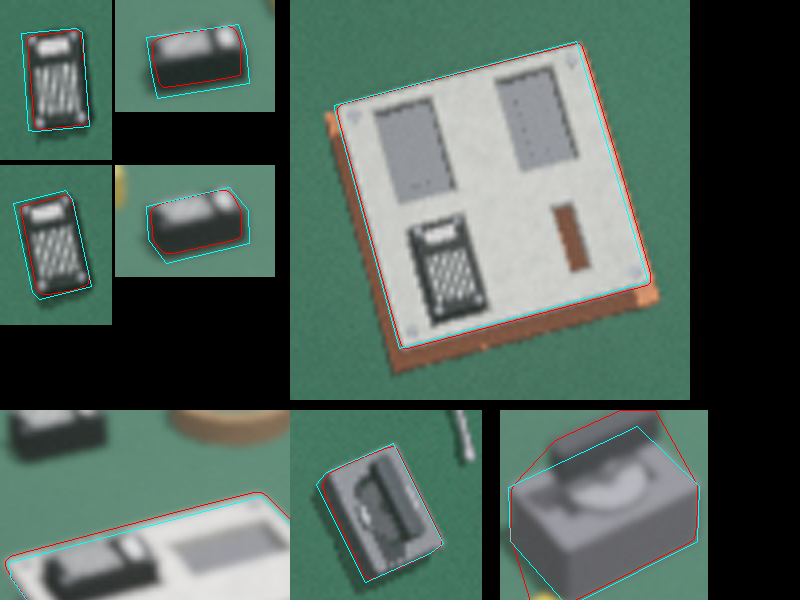

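Fit check: the carrier and stand outlines fit well in the top view. The module masks are too tight, so I'll use a half-contrast threshold. The T-bolt handle top runs from about (418,190) to (431,212) in the top view.

```bash
cat > m2.py <<'E'
from h import *
def gr(c):
    c=c.astype(float); g=c[:,:,1]-c[:,:,0]; b=np.median(np.r_[g[0],g[-1],g[:,0],g[:,-1]])
    return ((g<b*.5)*255).astype(np.uint8)
if __name__=="__main__":
    I={n:cams.capture(n) for n in C}
    for k,t,s in(("a",(233,268),(244,185)),("b",(229,206),(304,176))):
        M={}
        for n,uv in(("top",t),("side",s)):
            c,u0,v0=crop(I[n],*uv,14 if n=="top" else 20,20 if n=="top" else 14);M[n]=(blob(gr(c)),u0,v0)
        x,y,_=back("top",t,.03)
        for sel in(["top"],["side"],["top","side"]):
            p,e=fit({n:M[n] for n in sel},(.07,.04,0,.03),[x,y,.1]);print(k,sel,p.round(4),round(e,3))
    a,b=back("top",(418,190.5),.084),back("top",(431,211.7),.084);d=a-b
    print("handle",a,b,(a+b)/2,np.linalg.norm(d),np.arctan2(d[1],d[0]))
    # carrier features, top view
    for nm,q in(("p1",(47.5,47.5)),("p2",(47.5,-47.5)),("slot",(-47.5,-47.5)),("p0",(-47.5,47.5))):
        t=.1769;R=np.array([[np.cos(t),-np.sin(t)],[np.sin(t),np.cos(t)]]);w=np.array([.5841,-.0143])+R@np.array(q)/1000
        print(nm,w.round(4),proj("top",[[*w,.05]]).round(1))
E
python3 m2.py
```

```text
a ['top'] [0.3686 0.2825 0.0372] 0.045
a ['side'] [ 0.3684  0.2919 -0.0375] 0.104
a ['top', 'side'] [0.3685 0.283  0.0238] 0.277
b ['top'] [0.555  0.287  0.1569] 0.035
b ['side'] [0.5552 0.2955 0.0185] 0.106
b ['top', 'side'] [0.5554 0.2876 0.1436] 0.261
handle [ 0.53886243 -0.27447826  0.084     ] [ 0.47346351 -0.30355765  0.084     ] [ 0.50616297 -0.28901795  0.084     ] 0.07157255438400226 0.41839282277186984
p1 [0.6225 0.0408] [[307.5 174.9]]
p2 [ 0.6392 -0.0527] [[338.1 166.9]]
slot [ 0.5457 -0.0694] [[346.7 196.7]]
p0 [0.529  0.0241] [[315.8 204.9]]
```

```bash
cat >> h.py <<'E'
def go(x,y,z,deg):
    s=r.sense();R=np.array(s["ee_rot"]);p=np.array(s["tcp_pos"])
    d=R.T@(np.array([x,y,z])-p)
    e=(deg-np.degrees(np.arctan2(R[1,0],R[0,0]))+90)%180-90
    zt=R.T@[0,0,-1]
    tilt=np.degrees(np.cross([0,0,1],zt))/6
    print("t",s["time_s"],"pos",p.round(4),"shift tool mm",(d*1000).round(1),"az units",round(-e/6,3),"tilt",tilt.round(3),"w",round(s["gripper_width"]*87,1),"F",np.round(s["wrist_force"],1))
E
python3 -c "from h import *;go(.3686,.2825,.1,2.13)"
```

```text
t 0.3 pos [0.2558 0.5701 0.2222] shift tool mm [220.7 216.1 122.3] az units -4.383 tilt [ 0.007 -0.001  0.   ] w 86.7 F [ 0.1 -0.7 -0.1]
```

```bash
python3 -m handwheel '[[[0,0,0,0.0276,0.027,0.01,0.087],[0,0,0,0.0276,0.027,0.01,0.087],[0,0,0,0.0276,0.027,0.015,0.087],[0,0,0,0.0276,0.027,0.015,0.087],[0,0,0,0.0276,0.027,0.018,0.087],[0,0,0,0.0276,0.027,0.018,0.087],[0,0,0,0.0276,0.027,0.018,0.087],[0,0,0,0.0275,0.027,0.018,0.087],[0,0,-1.1,0,0,0,0.087],[0,0,-1.1,0,0,0,0.087],[0,0,-1.1,0,0,0,0.087],[0,0,-1.08,0,0,0,0.087]]]'; python3 -c "from h import *;go(.3686,.2825,.014,2.13)"
```

```text
time_s: 1.5
tcp_pos: [0.3689, 0.2827, 0.1007]
ee_rot: [[0.999, 0.041, 0.0], [0.041, -0.999, 0.0], [0.0, -0.0, -1.0]]
wrist_force: [0.1, 0.1, 0.0]
gripper_width: 0.999
gripper_force: 0.0
t 1.5 pos [0.3689 0.2827 0.1007] shift tool mm [-0.4  0.2 86.7] az units 0.039 tilt [-0.002 -0.002  0.   ] w 87.0 F [0.1 0.1 0. ]
```

```bash
python3 -m handwheel '[[[0,0,0,0,0,0.03,0.087],[0,0,0,0,0,0.03,0.087],[0,0,0,0,0,0.018,0.087],[0,0,0,0,0,0.008,0.087],[0,0,0,0,0,0,0.05],[0,0,0,0,0,0,0.02],[0,0,0,0,0,0,0.02],[0,0,0,0,0,0,0.02],[0,0,0,0,0,0,0.02],[0,0,0,0,0,0,0.02],[0,0,0,0,0,0,0.02]]]'; python3 -c "from h import *;go(.6225,.0408,.13,10.14)"
```

```text
time_s: 2.6
tcp_pos: [0.3687, 0.2825, 0.0147]
ee_rot: [[0.999, 0.037, -0.0], [0.037, -0.999, -0.0], [-0.0, 0.0, -1.0]]
wrist_force: [-0.9, 0.0, 2.0]
gripper_width: 0.454
gripper_force: 30.0
t 2.6 pos [0.3687 0.2825 0.0147] shift tool mm [ 244.7  250.9 -115.2] az units -1.338 tilt [ 0.004  0.002 -0.   ] w 39.5 F [-0.9  0.   2. ]
```

```bash
python3 -m handwheel '[[[0,0,0,0,0,-0.03,0.02],[0,0,0,0,0,-0.04,0.02],[0,0,0,0,0,-0.045,0.02],[0,0,0,0.035,0.0358,0,0.02],[0,0,0,0.035,0.0358,0,0.02],[0,0,0,0.035,0.0358,0,0.02],[0,0,0,0.035,0.0358,0,0.02],[0,0,0,0.035,0.0358,0,0.02],[0,0,0,0.035,0.0358,0,0.02],[0,0,0,0.0347,0.0361,0,0.02],[0,0,-0.67,0,0,0,0.02],[0,0,-0.67,0,0,0,0.02]]]'
cat > look.py <<'E'
import sys
from h import *
n=sys.argv[1]
P={"p1":(.6225,.0408),"p2":(.6392,-.0527)}[n]
go(*P,.07,10.14)
I={c:cams.capture(c) for c in C}
out=[]
for c in("top","side"):
    u,v=proj(c,[[*P,.06]])[0];u,v=int(u),int(v)
    out.append(cv2.resize(I[c][v-35:v+35,u-48:u+48],(576,420),interpolation=cv2.INTER_CUBIC)[:, :400] if 0 else cv2.resize(I[c][v-40:v+40,u-40:u+40],(400,400),interpolation=cv2.INTER_CUBIC))
    print(c,u-40,v-40)
cv2.imwrite(f"pics/{sys.argv[2]}.png",np.hstack(out)[:,:,::-1])
E
python3 look.py p1 h1
```

```text
time_s: 3.8
tcp_pos: [0.6223, 0.0395, 0.1278]
ee_rot: [[0.984, 0.176, -0.003], [0.176, -0.984, -0.0], [-0.003, -0.0, -1.0]]
wrist_force: [-0.4, 0.9, -1.3]
gripper_width: 0.459
gripper_force: 30.0
t 3.8 pos [0.6223 0.0395 0.1278] shift tool mm [ 0.6 -1.2 57.8] az units -0.005 tilt [-0.002  0.026  0.   ] w 39.9 F [-0.4  0.9 -1.3]
top 267 134
side 307 162
```

View pics/h1.png

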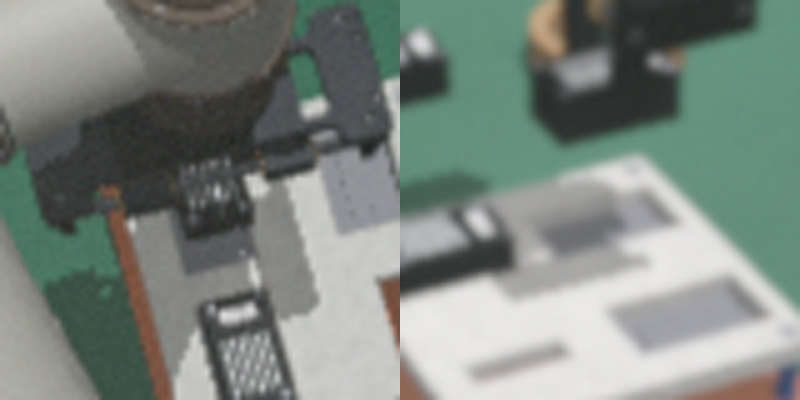

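The side view shows module a level in the jaws above pocket 1. Its near bottom corner is at about (340,190.6), and pocket 2's corners are clear.

Run:
```python
from h import *
print("mod bottom pred",proj("side",box(.6223,.0395,.1773,.07,.04,.1131,.1431)).round(1).tolist())
t=.1769;R=np.array([[np.cos(t),-np.sin(t)],[np.sin(t),np.cos(t)]]);c=np.array([.5841,-.0143])
for nm,q,L,W in(("p2",(47.5,-47.5),75,45),("slot",(-47.5,-47.5),52,16),("plate",(0,0),190,190)):
    P=[[*(c+R@(np.array(q)+[sx*L/2,sy*W/2])/1000),.05] for sx,sy in((-1,-1),(1,-1),(1,1),(-1,1))]
    print(nm,((proj("side",P)-[307,162]+.5)*5+[400,0]).round(0).tolist())
print(((proj("side",box(.6223,.0395,.1773,.07,.04,.1131,.1431))-[307,162]+.5)*5+[400,0]).round(0).tolist())
```

```text
mod bottom pred [[339.1, 192.8], [339.1, 182.7], [332.4, 185.6], [332.3, 175.7], [363.2, 186.6], [363.5, 176.6], [356.1, 179.7], [356.3, 169.9]]
p2 [[644.0, 357.0], [776.0, 319.0], [732.0, 274.0], [603.0, 310.0]]
slot [[479.0, 385.0], [574.0, 358.0], [560.0, 341.0], [465.0, 368.0]]
plate [[472.0, 443.0], [819.0, 340.0], [643.0, 160.0], [326.0, 243.0]]
[[563.0, 156.0], [563.0, 106.0], [530.0, 121.0], [529.0, 71.0], [684.0, 125.0], [685.0, 76.0], [648.0, 91.0], [649.0, 42.0]]
```

```bash
python3 -m handwheel '[[[0,0.026,0,0.0006,-0.0012,0.02,0.02],[0,0,0,0,0,0.02,0.02],[0,0,0,0,0,0.012,0.02],[0,0,0,0,0,0.007,0.02],[0,0,0,0,0,0,0.02]]]'; python3 look.py p1 h2
```

```text
time_s: 4.4
tcp_pos: [0.6221, 0.0428, 0.0696]
ee_rot: [[0.984, 0.176, 0.001], [0.176, -0.984, -0.0], [0.001, 0.0, -1.0]]
wrist_force: [-0.5, 0.4, -1.6]
gripper_width: 0.455
gripper_force: 30.0
t 4.4 pos [0.6221 0.0428 0.0696] shift tool mm [ 0.   2.  -0.4] az units 0.001 tilt [ 0.002 -0.007  0.   ] w 39.6 F [-0.5  0.4 -1.6]
top 267 134
side 307 162
```

View pics/h2.png

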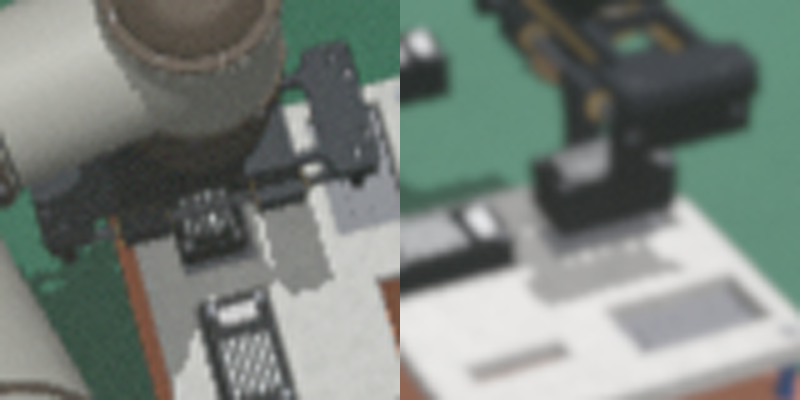

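Module a is hovering a few mm over pocket 1. It sits about 2 mm too far towards +y, so I'll correct that and lower.

```bash
python3 -m handwheel '[[[0,0,0,0,0.002,0,0.02],[0,0,0,0,0,0,0.02],[0,0,0,0,0,0.003,0.02],[0,0,0,0,0,0.002,0.02],[0,0,0,0,0,0.002,0.02],[0,0,0,0,0,0,0.02]]]'; python3 -c "from h import *;go(.6225,.0408,.0527,10.14)"
```

```text
time_s: 5.1
tcp_pos: [0.6227, 0.0407, 0.0631]
ee_rot: [[0.984, 0.176, 0.002], [0.176, -0.984, 0.0], [0.002, 0.0, -1.0]]
wrist_force: [-0.5, 0.3, -1.1]
gripper_width: 0.456
gripper_force: 30.0
t 5.1 pos [0.6227 0.0407 0.0631] shift tool mm [-0.2 -0.2 10.4] az units 0.001 tilt [ 0.    -0.017  0.   ] w 39.7 F [-0.5  0.3 -1.1]
```

```bash
python3 -m handwheel '[[[0,-0.017,0,0,0,0.003,0.02],[0,0,0,0,0,0.002,0.02],[0,0,0,0,0,0.002,0.02],[0,0,0,0,0,0.0015,0.02],[0,0,0,0,0,0.001,0.02],[0,0,0,0,0,0,0.02]]]'; python3 -c "from h import *;go(.6225,.0408,.0527,10.14)"
```

```text
time_s: 5.7
tcp_pos: [0.623, 0.0407, 0.0539]
ee_rot: [[0.984, 0.176, 0.001], [0.176, -0.984, 0.0], [0.001, 0.0, -1.0]]
wrist_force: [0.3, 0.6, -2.0]
gripper_width: 0.453
gripper_force: 30.0
t 5.7 pos [0.623  0.0407 0.0539] shift tool mm [-0.5 -0.2  1.2] az units 0.002 tilt [ 0.    -0.006  0.   ] w 39.4 F [ 0.3  0.6 -2. ]
```

```bash
python3 -m handwheel '[[[0,0,0,0,0,0.001,0.02],[0,0,0,0,0,0,0.02],[0,0,0,0,0,0,0.07],[0,0,0,0,0,0,0.07],[0,0,0,0,0,0,0.07],[0,0,0,0,0,-0.015,0.07],[0,0,0,0,0,-0.03,0.08],[0,0,0,0,0,-0.03,0.087],[0,0,0,0,0,-0.02,0.087]]]'; python3 -c "from h import *;go(.555,.287,.12,8.99)"
```

```text
time_s: 6.6
tcp_pos: [0.624, 0.0409, 0.1508]
ee_rot: [[0.984, 0.177, 0.005], [0.177, -0.984, 0.001], [0.005, 0.0, -1.0]]
wrist_force: [0.4, 0.1, 0.2]
gripper_width: 0.961
gripper_force: 0.0
t 6.6 pos [0.624  0.0409 0.1508] shift tool mm [ -24.6 -254.4   30.6] az units 0.198 tilt [ 0.001 -0.044  0.   ] w 83.6 F [0.4 0.1 0.2]
```

```bash
python3 -m handwheel '[[[0,0,0,-0.0035,-0.0363,0.004,0.087],[0,0,0,-0.0035,-0.0363,0.004,0.087],[0,0,0,-0.0035,-0.0363,0.004,0.087],[0,0,0,-0.0035,-0.0363,0.004,0.087],[0,0,0,-0.0035,-0.0363,0.004,0.087],[0,0,0,-0.0035,-0.0363,0.004,0.087],[0,0,0,-0.0036,-0.0363,0.004,0.087],[0,0,0.2,0,0,0,0.087],[0,0,0,0,0,0,0.087]]]'
cat > seat.py <<'E'
from h import *
go(.555,.287,.014,8.99)
im=cams.capture("top")
c,u0,v0=crop(im,324,187,44,44)
cv2.imwrite("pics/seat1.png",c[:,:,::-1])
E
python3 seat.py
```

```text
time_s: 7.5
tcp_pos: [0.5536, 0.2873, 0.12]
ee_rot: [[0.988, 0.157, 0.001], [0.157, -0.988, -0.0], [0.001, 0.0, -1.0]]
wrist_force: [-0.5, -0.1, 0.1]
gripper_width: 1.0
gripper_force: 0.0
t 7.5 pos [0.5536 0.2873 0.12  ] shift tool mm [  1.2   0.4 106. ] az units 0.008 tilt [ 0.002 -0.007  0.   ] w 87.0 F [-0.5 -0.1  0.1]
```

View pics/seat1.png

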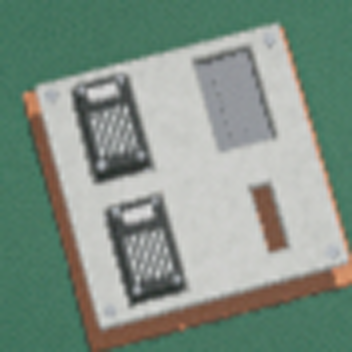

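Module a sits in pocket 1 exactly as the loaded module sits in pocket 0. Next is module b.

```bash
python3 -m handwheel '[[[0,0,0,0.0012,0.0004,0.03,0.087],[0,0,0,0,0,0.03,0.087],[0,0,0,0,0,0.025,0.087],[0,0,0,0,0,0.015,0.087],[0,0,0,0,0,0.005,0.087],[0,0,0,0,0,0,0.05],[0,0,0,0,0,0,0.02],[0,0,0,0,0,0,0.02],[0,0,0,0,0,0,0.02],[0,0,0,0,0,0,0.02],[0,0,0,0,0,0,0.02]]]'; python3 -c "from h import *;go(.6392,-.0527,.13,10.14)"
```

```text
time_s: 8.65
tcp_pos: [0.5554, 0.2865, 0.0154]
ee_rot: [[0.988, 0.156, 0.001], [0.156, -0.988, 0.001], [0.001, -0.0, -1.0]]
wrist_force: [0.0, 0.3, 1.6]
gripper_width: 0.541
gripper_force: 0.0
t 8.65 pos [0.5554 0.2865 0.0154] shift tool mm [  30.1  348.  -114.7] az units -0.197 tilt [-0.003 -0.014  0.   ] w 47.1 F [0.  0.3 1.6]
```

Not closed yet; let it close, then lift and carry.

```bash
python3 -m handwheel '[[[0,0,0,0,0,0.001,0.02],[0,0,0,0,0,0,0.02],[0,0,0,0,0,0,0.02],[0,0,0,0,0,0,0.02]]]'; python3 -c "from h import *;go(.6392,-.0527,.13,10.14)"
```

```text
time_s: 9.05
tcp_pos: [0.5555, 0.2865, 0.0145]
ee_rot: [[0.988, 0.156, 0.001], [0.156, -0.988, 0.0], [0.001, -0.0, -1.0]]
wrist_force: [-0.8, -0.3, 4.7]
gripper_width: 0.45
gripper_force: 30.0
t 9.05 pos [0.5555 0.2865 0.0145] shift tool mm [  30.   348.  -115.5] az units -0.196 tilt [-0.001 -0.013  0.   ] w 39.2 F [-0.8 -0.3  4.7]
```

```bash
python3 -m handwheel '[[[0,0,0,0,0,-0.03,0.02],[0,0,0,0,0,-0.04,0.02],[0,0,0,0,0,-0.045,0.02],[0,0,0,0.0037,0.0435,0,0.02],[0,0,0,0.0037,0.0435,0,0.02],[0,0,0,0.0037,0.0435,0,0.02],[0,0,0,0.0037,0.0435,0,0.02],[0,0,0,0.0038,0.0435,0,0.02],[0,0,0,0.0038,0.0435,0,0.02],[0,0,0,0.0038,0.0435,0,0.02],[0,0,0,0.0038,0.0435,0,0.02],[0,0,-0.2,0,0,0,0.02]]]'; python3 -m handwheel '[[[0,0,0,0,0,0.015,0.02],[0,0,0,0,0,0.015,0.02],[0,0,0,0,0,0.015,0.02],[0,0,0,0,0,0.01,0.02],[0,0,0,0,0,0.003,0.02],[0,0,0,0,0,0,0.02],[0,0,0,0,0,0,0.02]]]' >/dev/null; python3 look.py p2 h3
```

```text
time_s: 10.25
tcp_pos: [0.6391, -0.0575, 0.1277]
ee_rot: [[0.985, 0.171, -0.001], [0.171, -0.985, -0.0], [-0.001, 0.0, -1.0]]
wrist_force: [-0.1, -0.3, -1.9]
gripper_width: 0.456
gripper_force: 30.0
t 10.95 pos [ 0.6396 -0.0526  0.0717] shift tool mm [-0.5  0.1  1.7] az units 0.006 tilt [ 0.002 -0.021  0.   ] w 39.8 F [ 0.3 -1.3 -1. ]
top 298 126
side 324 181
```

View pics/h3.png

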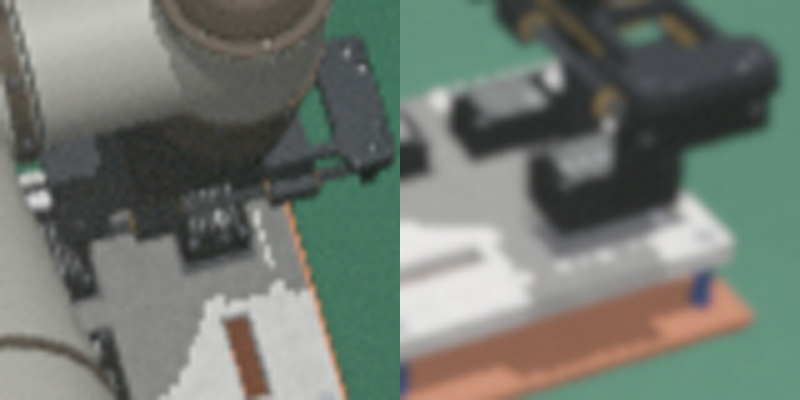

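Module b is level and aligned over pocket 2, so I'll lower it: 0.0717 to 0.0525 m.

```bash
python3 -m handwheel '[[[0,-0.02,0,-0.0005,0,0.003,0.02],[0,0,0,0,0,0.003,0.02],[0,0,0,0,0,0.003,0.02],[0,0,0,0,0,0.002,0.02],[0,0,0,0,0,0.002,0.02],[0,0,0,0,0,0.002,0.02],[0,0,0,0,0,0.002,0.02],[0,0,0,0,0,0.001,0.02],[0,0,0,0,0,0,0.02],[0,0,0,0,0,0,0.02]]]'; python3 -c "from h import *;go(.6392,-.0527,.0525,10.14)"
```

```text
time_s: 12.05
tcp_pos: [0.6387, -0.0529, 0.0531]
ee_rot: [[0.984, 0.176, -0.001], [0.176, -0.984, -0.0], [-0.001, 0.0, -1.0]]
wrist_force: [0.1, 0.7, -1.4]
gripper_width: 0.457
gripper_force: 30.0
t 12.05 pos [ 0.6387 -0.0529  0.0531] shift tool mm [ 0.5 -0.1  0.6] az units 0.003 tilt [ 0.001  0.009 -0.   ] w 39.7 F [ 0.1  0.7 -1.4]
```

```bash
python3 -m handwheel '[[[0,0,0,0,0,0.0005,0.02],[0,0,0,0,0,0,0.07],[0,0,0,0,0,0,0.07],[0,0,0,0,0,0,0.07],[0,0,0,0,0,-0.015,0.07],[0,0,0,0,0,-0.03,0.07],[0,0,0,0,0,-0.04,0.07],[0,0,0,0,0,-0.03,0.07]]]'
python3 - <<'E'
from h import *
a=cv2.imread("pics/top0.png");b=cv2.imread("pics/side0.png")
o=np.hstack([cv2.resize(a[180:230,395:445],(400,400),interpolation=cv2.INTER_CUBIC),cv2.resize(b[270:330,312:372],(400,400),interpolation=cv2.INTER_CUBIC)])
cv2.imwrite("pics/bolt.png",cv2.convertScaleAbs(o,alpha=1.4))
E
```

```text
time_s: 12.85
tcp_pos: [0.6394, -0.0529, 0.1701]
ee_rot: [[0.984, 0.177, 0.001], [0.177, -0.984, -0.0], [0.001, 0.001, -1.0]]
wrist_force: [0.7, 0.7, 0.7]
gripper_width: 0.797
gripper_force: 0.0
```

View pics/bolt.png

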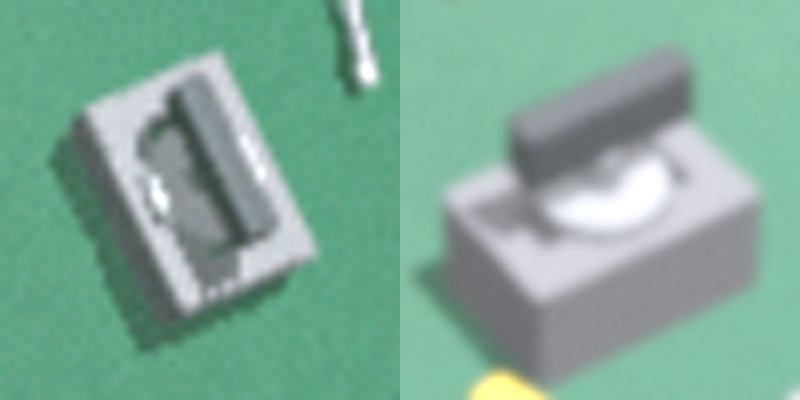

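In the left crop, the handle's top face runs from (194,80) to (258,232). It lies along the stand, bolt upright.

Run:
```python
from h import *
f=lambda x,y:back("top",(395+(x+.5)/8-.5,180+(y+.5)/8-.5),.084)
a,b=f(194,80),f(258,232);d=a-b;m=(a+b)/2
print(m,np.linalg.norm(d),np.degrees(np.arctan2(d[1],d[0])))
print(r.sense()["joints"])
# check overlay
im=cv2.imread("pics/top0.png")
go(.513,-.287,.12,20)
q=proj("top",box(.5129,-.2858,.3412,.064,.014,.06,.084));print(((q-[395,180]+.5)*8-.5).round().tolist())
```

```text
[ 0.51253272 -0.28499213  0.084     ] 0.05986659115859401 15.09493443321333
[ 9.70875858e+00  2.57844955e+01 -1.41441673e+00  4.51551946e-02
 -6.27318735e+01  9.04417591e+01]
t 12.85 pos [ 0.6394 -0.0529  0.1701] shift tool mm [-165.8  208.    50.1] az units -1.638 tilt [ 0.007 -0.011  0.   ] w 69.3 F [0.7 0.7 0.7]
[[270.0, 238.0], [286.0, 226.0], [236.0, 254.0], [251.0, 241.0], [191.0, 84.0], [205.0, 68.0], [157.0, 99.0], [170.0, 84.0]]
```

```bash
python3 -m handwheel '[[[0,0,0,-0.0237,0.0295,0,0.06],[0,0,0,-0.0237,0.0295,0,0.06],[0,0,0,-0.0237,0.0295,0,0.06],[0,0,0,-0.0237,0.0295,0,0.06],[0,0,0,-0.0237,0.0295,0,0.06],[0,0,0,-0.0237,0.0295,0,0.06],[0,0,0,-0.0237,0.0295,0.02,0.06],[0,0,-0.61,0,0,0.02,0.06],[0,0,-0.61,0,0,0.01,0.06],[0,0,0,0,0,0,0.06],[0,0,0,0,0,0,0.06]]]'; python3 -c "from h import *;go(.5127,-.2855,.063,17.5)"
```

```text
time_s: 13.95
tcp_pos: [0.5121, -0.2855, 0.1182]
ee_rot: [[0.954, 0.299, -0.001], [0.299, -0.954, -0.001], [-0.001, 0.0, -1.0]]
wrist_force: [-0.4, 0.3, 0.1]
gripper_width: 0.689
gripper_force: 0.0
t 13.95 pos [ 0.5121 -0.2855  0.1182] shift tool mm [ 0.6  0.2 55.2] az units -0.014 tilt [ 0.005  0.007 -0.   ] w 60.0 F [-0.4  0.3  0.1]
```

```bash
python3 -m handwheel '[[[0,0,0,0.0006,0,0.02,0.06],[0,0,0,0,0,0.02,0.06],[0,0,0,0,0,0.01,0.06],[0,0,0,0,0,0.005,0.06],[0,0,0,0,0,0,0.04],[0,0,0,0,0,0,0.02],[0,0,0,0,0,0,0.003],[0,0,0,0,0,0,0.003],[0,0,0,0,0,0,0.003],[0,0,0,0,0,0,0.003],[0,0,0,0,0,0,0.003],[0,0,0,0,0,0,0.003]]]'; python3 -c "from h import *;go(.5457,-.0694,.16,10.14)
a,b=cams.capture('top'),cams.capture('side')
w=cv2.hconcat([cv2.resize(a[150:240,375:465],(400,400)),cv2.resize(b[250:340,297:387],(400,400))]);cv2.imwrite('pics/grasp.png',w[:,:,::-1])"
```

```text
time_s: 15.15
tcp_pos: [0.5123, -0.2853, 0.0629]
ee_rot: [[0.954, 0.3, -0.001], [0.3, -0.954, -0.0], [-0.001, 0.0, -1.0]]
wrist_force: [0.4, 0.0, 0.9]
gripper_width: 0.159
gripper_force: 30.0
t 15.15 pos [ 0.5123 -0.2853  0.0629] shift tool mm [  96.6 -195.9  -97.2] az units 1.222 tilt [ 0.001  0.01  -0.   ] w 13.9 F [0.4 0.  0.9]
```

View pics/grasp.png

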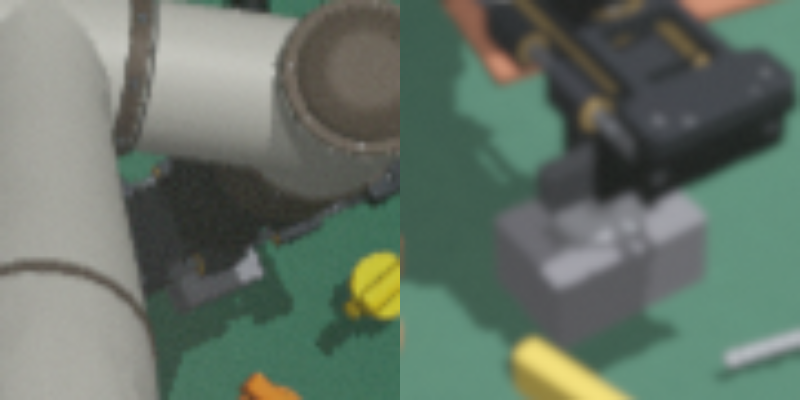

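The jaws are closed on the 14 mm handle. Now lift, then carry over the slot.

```bash
python3 -m handwheel '[[[0,0,0,0,0,-0.015,0.003],[0,0,0,0,0,-0.025,0.003],[0,0,0,0,0,-0.03,0.003],[0,0,0,0,0,-0.027,0.003],[0,0,0,0.0161,-0.0327,0,0.003],[0,0,0,0.0161,-0.0327,0,0.003],[0,0,0,0.0161,-0.0327,0,0.003],[0,0,0,0.0161,-0.0327,0,0.003],[0,0,0,0.0161,-0.0326,0,0.003],[0,0,0,0.0161,-0.0326,0,0.003],[0,0,0.61,0,0,0,0.003],[0,0,0.61,0,0,0,0.003]]]'; python3 -m handwheel '[[[0,0,0,0,0,0.015,0.003],[0,0,0,0,0,0.01,0.003],[0,0,0,0,0,0,0.003],[0,0,0,0,0,0,0.003]]]'>/dev/null
python3 -c "from h import *;go(.5457,-.0694,.073,10.14)
a,b=cams.capture('top'),cams.capture('side')
cv2.imwrite('pics/slotfull.png',b[:,:,::-1])
u,v=proj('side',[[.5457,-.0694,.08]])[0].astype(int);print(u,v)
U,V=proj('top',[[.5457,-.0694,.08]])[0].astype(int)
w=cv2.hconcat([cv2.resize(a[V-45:V+45,U-45:U+45],(300,300)),cv2.resize(b[v-50:v+50,u-40:u+40],(480,600),interpolation=cv2.INTER_CUBIC)[:600]] ) if 0 else cv2.resize(b[v-45:v+45,u-60:u+60],(800,600),interpolation=cv2.INTER_CUBIC);cv2.imwrite('pics/slot1.png',w[:,:,::-1])
K=800/120;t=.17697
R=np.array([[np.cos(t),-np.sin(t)],[np.sin(t),np.cos(t)]])
for L,W,z in((.052,.016,.05),(.046,.011,.0)):
  pass
p=np.array(r.sense()['tcp_pos'])
for nm,B in(('slot',box(.5457,-.0694,t,.052,.016,.05,.05)),('crossbar',box(p[0],p[1],t,.046,.011,p[2]-.0629+.0135,p[2]-.0629+.0245)),('handle',box(p[0],p[1],t,.064,.014,p[2]-.0029,p[2]+.0211))):
  print(nm,((proj('side',B)-[u-60,v-45]+.5)*K-.5).round().astype(int).tolist())
"
```

```text
time_s: 16.45
tcp_pos: [0.545, -0.0676, 0.1587]
ee_rot: [[0.984, 0.176, -0.003], [0.176, -0.984, 0.0], [-0.003, -0.001, -1.0]]
wrist_force: [0.1, -0.8, -2.2]
gripper_width: 0.158
gripper_force: 30.0
t 16.85 pos [ 0.5454 -0.0694  0.1343] shift tool mm [ 0.4  0.1 61.3] az units 0.002 tilt [ 0.001  0.022 -0.   ] w 13.9 F [ 0.  -0.2 -1.8]
330 224
slot [[351, 400], [351, 400], [333, 376], [333, 376], [478, 363], [478, 363], [460, 341], [460, 341]]
crossbar [[355, 315], [354, 290], [342, 299], [342, 274], [469, 283], [469, 258], [456, 268], [456, 243]]
handle [[331, 216], [329, 159], [315, 196], [313, 139], [493, 173], [494, 116], [476, 154], [476, 98]]
```

View pics/slot1.png

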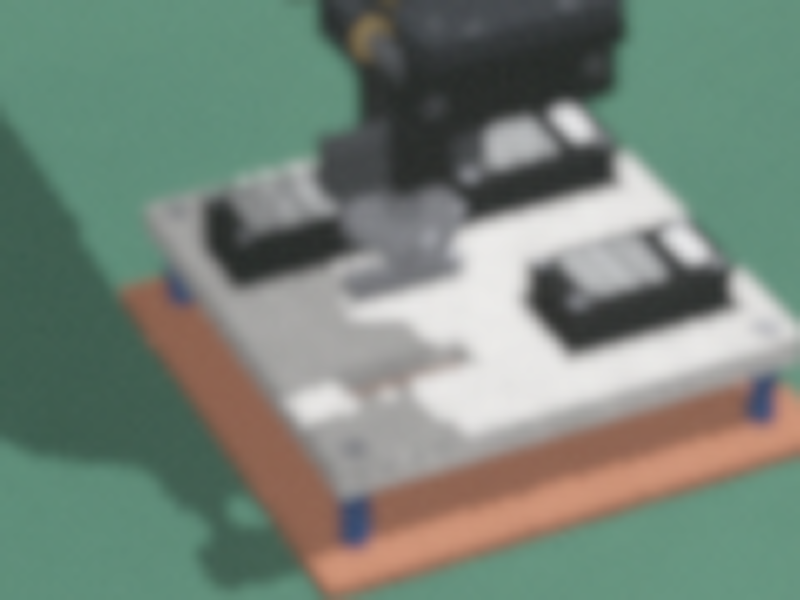

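The crossbar (343–462, 270–302) is level, parallel to the slot and above it, and all three modules are seated. I'll lower it carefully into the mouth.

```bash
python3 -m handwheel '[[[0,0.022,0,0.0004,0,0.012,0.003],[0,0,0,0,0,0.012,0.003],[0,0,0,0,0,0.006,0.003],[0,0,0,0,0,0.003,0.003],[0,0,0,0,0,0.003,0.003],[0,0,0,0,0,0.002,0.003],[0,0,0,0,0,0,0.003],[0,0,0,0,0,0,0.003]]]'; python3 -c "from h import *;go(.5457,-.0694,.073,10.14)"
```

```text
time_s: 17.75
tcp_pos: [0.5463, -0.0691, 0.0969]
ee_rot: [[0.984, 0.176, 0.002], [0.176, -0.984, 0.0], [0.002, 0.0, -1.0]]
wrist_force: [0.3, -0.1, -2.1]
gripper_width: 0.158
gripper_force: 30.0
t 17.75 pos [ 0.5463 -0.0691  0.0969] shift tool mm [-0.7  0.2 23.9] az units 0.003 tilt [ 0.001 -0.016  0.   ] w 13.8 F [ 0.3 -0.1 -2.1]
```

```bash
python3 -m handwheel '[[[0,-0.016,0,-0.0007,0.0002,0.002,0.003],[0,0,0,0,0,0.003,0.003],[0,0,0,0,0,0.004,0.003],[0,0,0,0,0,0.004,0.003],[0,0,0,0,0,0.004,0.003],[0,0,0,0,0,0.003,0.003],[0,0,0,0,0,0.002,0.003],[0,0,0,0,0,0,0.003],[0,0,0,0,0,0,0.003]]]'; python3 -c "from h import *;go(.5457,-.0694,.073,10.14)"
```

```text
time_s: 18.65
tcp_pos: [0.5455, -0.0695, 0.0747]
ee_rot: [[0.984, 0.176, -0.0], [0.176, -0.984, -0.0], [-0.0, 0.0, -1.0]]
wrist_force: [0.1, -1.6, -2.9]
gripper_width: 0.154
gripper_force: 30.0
t 18.65 pos [ 0.5455 -0.0695  0.0747] shift tool mm [ 0.2 -0.   1.7] az units 0.003 tilt [ 0.001  0.004 -0.   ] w 13.4 F [ 0.1 -1.6 -2.9]
```

```bash
python3 -m handwheel '[[[0,0,0,0,0,0.001,0.003],[0,0,0,0,0,0,0.003],[0,0,0,0,0,0,0.003],[0,0,0,0,0,0,0.003],[0,0,1,0,0,0,0.003],[0,0,1,0,0,0,0.003],[0,0,1,0,0,0,0.003],[0,0,1,0,0,0,0.003],[0,0,1,0,0,0,0.003]]]'; python3 -c "from h import *;go(.5457,-.0694,.073,-79.86)"
```

```text
time_s: 19.55
tcp_pos: [0.5454, -0.0695, 0.0737]
ee_rot: [[0.939, -0.344, -0.0], [-0.344, -0.939, -0.0], [-0.0, 0.0, -1.0]]
wrist_force: [0.3, 1.1, -1.7]
gripper_width: 0.158
gripper_force: 30.0
t 19.55 pos [ 0.5454 -0.0695  0.0737] shift tool mm [ 0.2 -0.1  0.7] az units 9.961 tilt [ 0.002  0.003 -0.   ] w 13.8 F [ 0.3  1.1 -1.7]
```

```bash
python3 -m handwheel '[[[0,0,1,0,0,0,0.003],[0,0,1,0,0,0,0.003],[0,0,1,0,0,0,0.003],[0,0,1,0,0,0,0.003],[0,0,1,0,0,0,0.003],[0,0,1,0,0,0,0.003],[0,0,1,0,0,0,0.003],[0,0,1,0,0,0,0.003],[0,0,1,0,0,0,0.003],[0,0,1,0,0,0,0.003],[0,0,0,0,0,0,0.003],[0,0,0,0,0,0.0005,0.003]]]'; python3 -c "from h import *;go(.5457,-.0694,.073,-79.86)"
```

```text
time_s: 20.75
tcp_pos: [0.5455, -0.0695, 0.0732]
ee_rot: [[0.178, -0.984, -0.0], [-0.984, -0.178, -0.0], [0.0, 0.0, -1.0]]
wrist_force: [0.5, 0.0, -1.9]
gripper_width: 0.161
gripper_force: 30.0
t 20.75 pos [ 0.5455 -0.0695  0.0732] shift tool mm [-0.  -0.2  0.2] az units 0.024 tilt [ 0.003 -0.     0.   ] w 14.0 F [ 0.5  0.  -1.9]
```

```bash
python3 -m handwheel '[[[0,0,0,0,0,0,0.04],[0,0,0,0,0,0,0.04],[0,0,0,0,0,0,0.04],[0,0,0,0,0,0,0.04],[0,0,0,0,0,-0.01,0.04],[0,0,0,0,0,-0.03,0.04],[0,0,0,0,0,-0.04,0.04],[0,0,0,0,0,-0.04,0.04],[0,0,0,0.04,0,-0.03,0.04],[0,0,0,0.045,0,0,0.04],[0,0,0,0.045,0,0,0.04],[0,0,0,0.045,0,0,0.04]]]'; python3 -m handwheel '[[[0,0,0,0.04,0,0,0.04],[0,0,0,0.02,0,0,0.04],[0,0,0,0,0,0,0.04]]]'>/dev/null; python3 -c "from h import *
a,b=cams.capture('top'),cams.capture('side')
w=cv2.hconcat([cv2.resize(a[140:240,275:375],(400,400),interpolation=2),cv2.resize(b[170:270,285:385],(400,400),interpolation=2)]);cv2.imwrite('pics/end.png',w[:,:,::-1])"
```

```text
time_s: 21.95
tcp_pos: [0.5766, -0.2432, 0.2248]
ee_rot: [[0.177, -0.984, 0.002], [-0.984, -0.177, -0.0], [0.001, -0.001, -1.0]]
wrist_force: [0.8, -0.0, 0.0]
gripper_width: 0.46
gripper_force: 0.0
```

View pics/end.png

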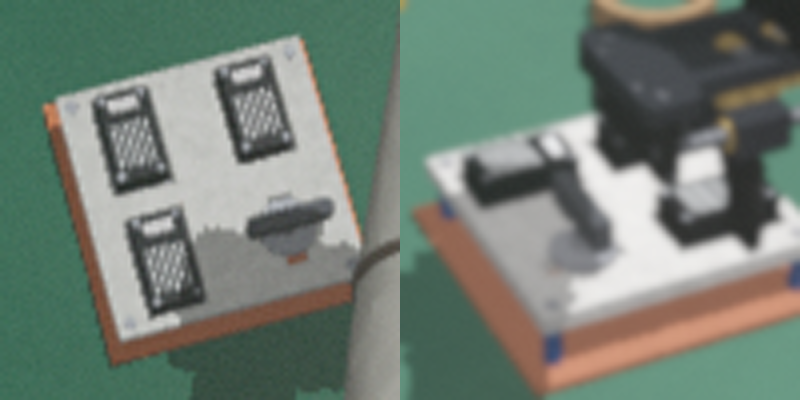

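All three modules are seated. The bolt's collar is on the plate with its handle across the slot, and the arm is clear.

```bash
python3 -c "from station import r;print(r.finish_job())"
```

```text
the job is handed in; nothing more can be done
None
```

The job is handed in at about 22 s (limit 64 s): both loose modules are in the empty pockets and the T-bolt is locked across the slot, as the final pictures show, but the hand-in gave no verdict.

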